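Take the unknown-thread cap off the saucer jar and hold it

TASK

Take the twist cap off the jar that stands on the round saucer, ready for a refill. Nobody knows whether its thread is normal or reversed, so try turning it both ways to find which way loosens it, then lift it straight off. Finish still holding the cap in the gripper, level and about 10 cm above where it sat, over its jar; leave the jar on the square board, its cap and everything else alone.

Things in the scene. Friction and masses are not known exactly. Their poses are not given: they have to be found in the camera images.
- saucer: grey planter saucer, round, 132 mm diameter, rim 18 mm high, inner floor 8 mm high, fixed to the shelf; origin at the centre of its underside. The jar standing on it is the one to open
- board: square wooden board, 124 x 124 x 8 mm, fixed to the shelf; origin at the centre of its underside. The jar standing on it is to be left alone
- jar_a_mouth (a point): medium clear glass jar, 78 mm diameter, fixed by its foot and unable to turn or tip; rim of its neck 113 mm above its foot, shoulder at 70 to 85 mm. The two jars look alike; one has the usual thread, one a reversed thread. The point is the centre of the rim, 121 mm above the shelf, z up; a jar of this name may be on the saucer or on the board
- jar_b_mouth (a point): medium clear glass jar, 78 mm diameter, fixed by its foot and unable to turn or tip; rim of its neck 113 mm above its foot, shoulder at 70 to 85 mm. The two jars look alike; one has the usual thread, one a reversed thread. The point is the centre of the rim, 121 mm above the shelf, z up; a jar of this name may be on the saucer or on the board
- jar_a: the whole of the jar with the rim point jar_a_mouth; origin at the centre of its foot, 8 mm above the shelf
- jar_b: the whole of the jar with the rim point jar_b_mouth; origin at the centre of its foot, 8 mm above the shelf
- cap_a_center (a point): grey plastic twist cap, plain and round, 57 mm diameter, 30 mm high, about 45 g, on jar_a at the start with its centre 11 mm below the jar's rim (110 mm above the shelf); the point is its centre, half-way up, z up. Held down by inner lugs, no spring: while locked it rises only about 1.5 mm, then resists a pull firmly; once loose, lift it straight up, 30 mm clears the neck
- cap_b_center (a point): grey plastic twist cap, plain and round, 57 mm diameter, 30 mm high, about 45 g, on jar_b at the start with its centre 11 mm below the jar's rim (110 mm above the shelf); the point is its centre, half-way up, z up. Held down by inner lugs, no spring: while locked it rises only about 1.5 mm, then resists a pull firmly; once loose, lift it straight up, 30 mm clears the neck
- cap_a: the same cap as cap_a_center; origin 15 mm below its centre. Its x axis turns with it, within 8 degrees of the jar's at the start. It turns almost freely: the wrong way it meets a firm stop after 5 to 25 degrees; the loosening way it comes free after 20 to 40 degrees (about 45 from the wrong stop) and meets another stop some 45 degrees further on
- cap_b: the same cap as cap_b_center; origin 15 mm below its centre. Its x axis turns with it, within 8 degrees of the jar's at the start. It turns almost freely: the wrong way it meets a firm stop after 5 to 25 degrees; the loosening way it comes free after 20 to 40 degrees (about 45 from the wrong stop) and meets another stop some 45 degrees further on
- pot: small terracotta pot, 68 mm diameter, 60 mm high, loose, bystander; origin under its centre
- spoon: wooden spoon lying on the shelf, loose, bystander
- carton: small cardboard carton, 75 x 110 x 50 mm, loose, bystander; origin under its centre
- tin: plain metal tin, 68 mm diameter, 70 mm high, loose, bystander; origin under its centre
- brush: flat brush with a wooden handle lying on the shelf, loose, bystander
Not all that is in view belongs to the job. What is shaped like the cap_a but orange is not meant.

How it is judged (in metres and radians):
On the way:
1. the cap of the jar on the saucer is turned loose by the gripper while still down on its jar (by more than 23 degrees from where the lugs are centred) (((horizontal distance between jar_a_mouth and saucer below 0.03 m and angle between the x axis of cap_a and the x axis of jar_a_mouth, either way round above 0.4 rad and z of cap_a_center in the frame of jar_a_mouth below -0.004 m and contact force between cap_a and the fingers above 0.5 N) or (horizontal distance between jar_b_mouth and saucer below 0.03 m and angle between the x axis of cap_b and the x axis of jar_b_mouth, either way round above 0.4 rad and z of cap_b_center in the frame of jar_b_mouth below -0.004 m and contact force between cap_b and the fingers above 0.5 N))), for 0.05 s.
At the end, for the whole second after the job is handed in: the cap of the jar on the saucer is gripped by the fingers and still, 60 to 180 mm above where it sat, within 40 mm of the jar's axis, tilted less than 0.25 rad and not touching its jar; the other jar's cap is still down on its jar (((horizontal distance between jar_a_mouth and saucer below 0.03 m and z of cap_a_center in the frame of jar_a_mouth between 0.049 and 0.169 m and horizontal distance between cap_a_center and jar_a_mouth below 0.04 m and angle between cap_a_center's own z axis and vertical below 0.25 rad and contact force between cap_a and the fingers above 1 N and linear speed of cap_a below 0.03 m/s and contact force between cap_a and jar_a below 0.1 N and z of cap_b_center in the frame of jar_b_mouth below -0.004 m) or (horizontal distance between jar_b_mouth and saucer below 0.03 m and z of cap_b_center in the frame of jar_b_mouth between 0.049 and 0.169 m and horizontal distance between cap_b_center and jar_b_mouth below 0.04 m and angle between cap_b_center's own z axis and vertical below 0.25 rad and contact force between cap_b and the fingers above 1 N and linear speed of cap_b below 0.03 m/s and contact force between cap_b and jar_b below 0.1 N and z of cap_a_center in the frame of jar_a_mouth below -0.004 m))); the arm keeps its last pose, push and grip.
It fails at once if the cap of the jar on the square board is touched by the gripper or lifted ((horizontal distance between jar_a_mouth and saucer below 0.03 m and (contact force between cap_b and the arm above 1 N or contact force between cap_b and the fingers above 1 N or distance of cap_b_center from where it was at the start of the episode above 0.012 m)) or (horizontal distance between jar_b_mouth and saucer below 0.03 m and (contact force between cap_a and the arm above 1 N or contact force between cap_a and the fingers above 1 N or distance of cap_a_center from where it was at the start of the episode above 0.012 m))).
It fails at once if a bystander (pot, spoon, carton, tin or brush) is pushed more than 30 mm away (distance of any of pot, spoon, carton, tin, brush from where it was at the start of the episode above 0.03 m).
It also fails if it takes over 40 s, if anything falls off the work surface, if the arm or the gripper's body presses on something with over 40 N, if the wrist force passes 120 N, or if a joint passes its speed limit or range.

ROBOT

A 6-joint arm with a two-finger parallel gripper is mounted at the origin on the work surface. World frame = base frame: x ahead of the robot, y to its left, z up, the work surface at z = 0. Lengths are in m, angles in degrees, forces in N, time in s.
With the tool pointing down it reaches from about 0.325 to 0.85 m from the base axis. Payload 15.5 kg.
Tool frame: the origin (TCP) lies at the very end of the fingers, on their centre line; the grasp point (between the pads) lies arm.grip_depth behind it (arm.grip_depth is the distance from the TCP to the grasp point, in m); z points along the fingers, y is the direction in which the jaws open and shut (so a half turn about z gives the same grasp; the last joint's range is limited). The gripper opens to 91 mm and grips with 3 to 60 N. Pads are 32 mm wide; open, the fingers measure 118 mm over their backs; the gripper's body (76 mm by 178 mm) begins 60 mm behind the grasp point.
Start: joints at [-69.357, 28.281, 77.091, -0, 74.628, -5.472], TCP at [0.275, -0.561, 0.214] pointing down, gripper open.
Joint ranges: [-166.48, 166.48], [-47.26, 123.95], [12.59, 153.08], [-70.14, 250.14], [6.76, 159.57], [-176.63, 176.63]. Speed limits (degrees/s): [108.29, 108.29, 147.25, 172.46, 172.46, 172.46].

INTERFACE

Orientations are given as a 3x3 rotation matrix whose columns are the frame's x, y, z axes.
In Python, from rig import arm gives the robot as it stands. Calls block until the motion is done:
- arm.move_to(position, orientation): joint-space move of the TCP to a pose.
- arm.move_l(position, orientation=None, feed=0.15): straight line of the TCP; orientation=None keeps the orientation; feed is the mean speed in m/s.
- arm.move_joints(angles): joint-space move.
- arm.grip(opening): finger opening in m; the grip force is fixed at half the most; returns when the fingers have stopped.
- arm.sleep(seconds).
- arm.solve_ik(position, orientation): joint angles nearest the present ones, or None.
- arm.snapshot(name): name is "scene" or "top"; returns the picture (400x640x3 uint8, red, green, blue); there is no depth.
- arm.get_calibration(name): a dict with "intrinsics" (3x3 intrinsics, pixels), "cam_to_world" (4x4, takes a point from camera to world coordinates). Camera axes: x right, y down, z forward; pixel columns grow to the right and rows downward; lengths in m; the calibration is good to about 2 mm. A picture is of the moment at which its call begins. get_calibration takes no time and is no camera call.
A pose or a line that the arm cannot do raises arm.Unreachable and nothing moves.
- arm.sign_off(): hands the job in, once; it reports no verdict.
Readings, each from a call of its own:
- arm.current_t(): time.
- arm.current_joint_positions(): joint angles.
- arm.current_dq(): joint speeds.
- arm.current_tau(): joint torques, N m.
- arm.current_ee_pos(): TCP position.
- arm.current_tool_rot(): TCP orientation.
- arm.current_force(): force on the tool from outside, world axes, zero at the start.
- arm.current_torque(): the same for the moment, N m.
- arm.current_width(): finger opening in m.
Only numpy, scipy, OpenCV 4.12 (cv2) and the standard library are available. Lean on these libraries where they do the work, as an engineer would, in place of code of your own. Each camera call takes 0.05 s, during which the arm holds its last target. There are 200 camera calls.

## Working session

There is one attempt and no reset: what is moved stays moved. The work goes in short steps, each a Python script; the robot and the scene stay as the last script left them, time stands still between calls to the robot, and variables do not carry over. Pictures are saved under pics/ and viewed, about 8 in all and at most 12, crops included, and the job is handed in when it is done.

```bash
mkdir -p pics; python3 - <<'E'
from rig import arm
import cv2
for n in("scene","top"):
    cv2.imwrite(f"pics/{n}0.png",arm.snapshot(n)[:,:,::-1])
    c=arm.get_calibration(n);print(n,c["intrinsics"],c["cam_to_world"].round(4))
print(arm.grip_depth,arm.current_tool_rot().round(3),arm.current_width(),arm.current_t())
E
```

```text
scene [[506.47929847   0.         321.96260247]
 [  0.         506.47929847 198.20669992]
 [  0.           0.           1.        ]] [[ 0.232   0.8085 -0.5408  1.1748]
 [ 0.9727 -0.1989  0.12   -0.1391]
 [-0.0105 -0.5539 -0.8325  1.0469]
 [ 0.      0.      0.      1.    ]]
top [[399.89629123   0.         324.28911217]
 [  0.         399.89629123 200.76662272]
 [  0.           0.           1.        ]] [[-0.0227 -0.9832  0.1809  0.3947]
 [-0.9997  0.0244  0.007  -0.0056]
 [-0.0113 -0.1806 -0.9835  1.0078]
 [ 0.      0.      0.      1.    ]]
0.0188 [[ 0.898  0.44  -0.   ]
 [ 0.44  -0.898  0.001]
 [ 0.    -0.001 -1.   ]] 0.09123622859298405 0.1
```

View pics/scene0.png

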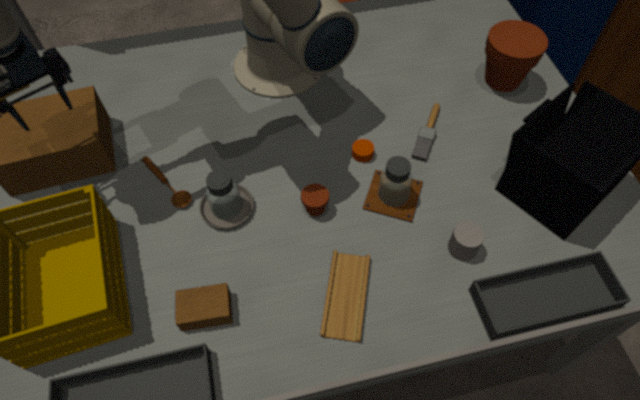

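View pics/top0.png

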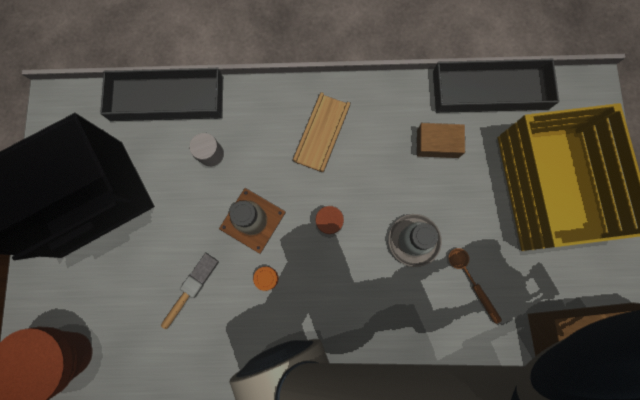

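The views show two grey-capped jars. Things that could be mistaken for the target cap:

| Thing | Scene pixel | Top pixel |
|---|---|---|
| Cap over the round saucer (**chosen**) | (219,183) | (424,236) |
| Cap over the square board | (397,168) | (244,215) |
| Orange lid | (363,150) | (265,278) |
| Tin | (467,238) | (203,148) |

I'll check the choice in one close crop of both views.

```bash
python3 - <<'E'
import cv2,numpy as np
a=cv2.imread("pics/scene0.png")[155:235,180:260];b=cv2.imread("pics/top0.png")[200:280,375:455]
o=np.hstack([cv2.resize(x,(400,400),interpolation=cv2.INTER_CUBIC) for x in(a,b)])
o=np.clip(o.astype(float)*1.7,0,255).astype(np.uint8)
for i in range(0,800,50): cv2.putText(o,str(((180+i//5) if i<400 else 375+(i-400)//5)),(i,10),0,.35,(0,255,255));cv2.line(o,(i,12),(i,18),(0,255,255))
for j in range(50,400,50): cv2.putText(o,f"{155+j//5}/{200+j//5}",(0,j+4),0,.35,(0,255,255))
cv2.imwrite("pics/crop.png",o)
E
```

```text
(no output)
```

View pics/crop.png

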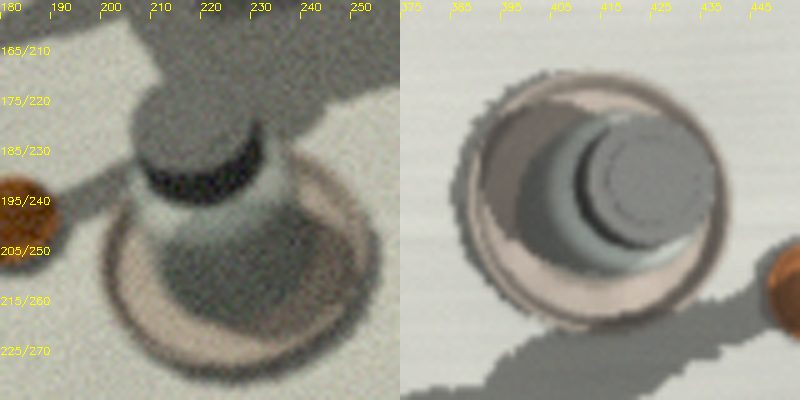

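The crop confirms the choice: this jar stands on the round grey saucer. The cap's top disc is at about scene (219,179) and top (425,236), and the saucer centre is at about top (414,240). Next I triangulate.

```bash
cat > h.py <<'E'
from rig import arm
import numpy as np,cv2
def ray(n,p):
    c=arm.get_calibration(n);T=c["cam_to_world"]
    d=T[:3,:3]@np.linalg.solve(c["intrinsics"],[*p,1.]);return T[:3,3],d/np.linalg.norm(d)
def plane(n,p,z):
    o,d=ray(n,p);return o+d*(z-o[2])/d[2]
def tri(p1,p2):
    (o1,d1),(o2,d2)=ray("scene",p1),ray("top",p2)
    s=np.linalg.lstsq(np.c_[d1,-d2],o2-o1,rcond=None)[0]
    a,b=o1+s[0]*d1,o2+s[1]*d2;return (a+b)/2,np.linalg.norm(a-b)
E
python3 - <<'E'
from h import *
print(tri((219,179.2),(424.8,235.8)))
print(plane("scene",(219,179.2),.125),plane("top",(424.8,235.8),.125))
print("saucer",plane("top",(414,239.7),.018),plane("scene",(227.5,208),.018))
print("board cap",plane("top",(243,216),.125),"spoon",plane("top",(458,258),.01))
for y in(0,-30,30): pass
c=tri((219,179.2),(424.8,235.8))[0]
for yaw in range(-90,91,30):
    a=np.radians(yaw);R=np.array([[np.cos(a),np.sin(a),0],[np.sin(a),-np.cos(a),0],[0,0,-1]])
    q=arm.solve_ik([c[0],c[1],.098],R);print(yaw,None if q is None else np.round(q,1))
E
```

```text
(array([ 0.4728523 , -0.21858112,  0.12765506]), np.float64(0.0006552729940002145))
[ 0.47071319 -0.21913244  0.125     ] [ 0.47313897 -0.21889076  0.125     ]
saucer [ 0.47366258 -0.21753393  0.018     ] [ 0.47956987 -0.21892395  0.018     ]
board cap [0.52698304 0.18305801 0.125     ] spoon [ 0.4267749  -0.32447688  0.01      ]
-90 [-31.4  28.7  99.2  -0.   52.1 148.6]
-60 [-31.4  28.7  99.2  -0.   52.1 118.6]
-30 [-31.4  28.7  99.2  -0.   52.1  88.6]
0 [-31.4  28.7  99.2  -0.   52.1  58.6]
30 [-31.4  28.7  99.2  -0.   52.1  28.6]
60 [-31.4  28.7  99.2  -0.   52.1  -1.4]
90 [-31.4  28.7  99.2  -0.   52.1 -31.4]
```

Height checks out (0.128 measured vs 0.125 stated) and the rays miss by 0.7 mm. The cap centre is (0.473, -0.2185). I go above it and look.

```bash
cat >> h.py <<'E'
def Rz(yaw):
    a=np.radians(yaw);return np.array([[np.cos(a),np.sin(a),0],[np.sin(a),-np.cos(a),0],[0,0,-1]])
C=np.array([.473,-.2185])
def st(s=""): print(s,"t%.1f"%arm.current_t(),"p",arm.current_ee_pos().round(4),"q6 %.1f"%arm.current_joint_positions()[5],"F",np.round(arm.current_force(),1),"M",np.round(arm.current_torque(),2),"w %.4f"%arm.current_width())
def pic(name,boxes):
    o=[]
    for n,(x,y) in boxes.items():
        im=arm.snapshot(n)[:,:,::-1];o.append(cv2.resize(im[y:y+120,x:x+120],(400,400),interpolation=cv2.INTER_CUBIC))
    cv2.imwrite(f"pics/{name}.png",np.clip(np.hstack(o)*1.7,0,255).astype(np.uint8))
E
python3 - <<'E'
from h import *
arm.move_to([*C,.20],Rz(60));st()
arm.move_l([*C,.145],feed=.1);st()
pic("above",{"scene":(160,120),"top":(365,180)})
E
```

```text
t1.6 p [ 0.473  -0.2194  0.2001] q6 -1.4 F [-0.  -0.3  0.5] M [-0.05 -0.04 -0.04] w 0.0917
 t2.3 p [ 0.4732 -0.2188  0.1453] q6 -1.4 F [-0.3  0.1 -0.1] M [-0.02 -0.02  0.04] w 0.0913
```

View pics/above.png

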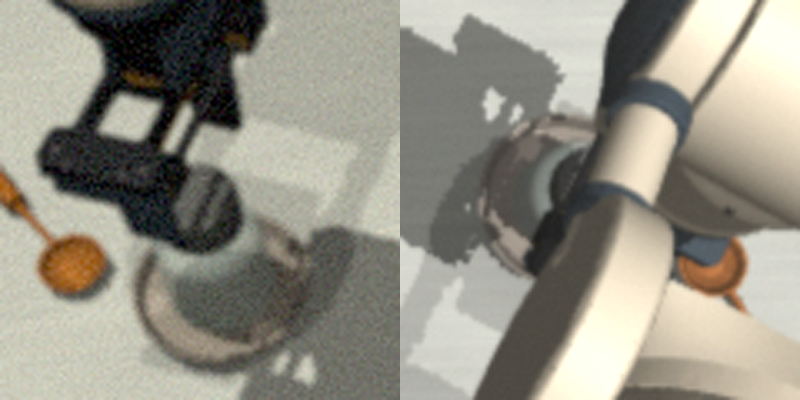

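The picture is consistent: the near finger (crop about (155,215)) is at the lower-left side of the cap (crop (205,210)), the far finger is hidden behind it, and nothing else is close. I descend with force checks, then close.

```bash
python3 - <<'E'
from h import *
for z in(.125,.112,.104,.098):
    arm.move_l([*C,z],feed=.08);st()
    if np.linalg.norm(arm.current_force())>6: print("STOP");break
else:
    arm.grip(.05);st("grip")
    pic("grip",{"scene":(160,120)})
E
```

```text
t2.8 p [ 0.4729 -0.2184  0.125 ] q6 -1.4 F [ 0.9 -0.1  0.1] M [-0.01 -0.09  0.03] w 0.0913
 t3.1 p [ 0.4729 -0.2184  0.112 ] q6 -1.4 F [-0.9 -1.3  0.7] M [-0.05 -0.04 -0.05] w 0.0909
 t3.3 p [ 0.4729 -0.2184  0.104 ] q6 -1.4 F [ 0.3 -0.1 -0.1] M [-0.02 -0.09 -0.05] w 0.0915
 t3.6 p [ 0.4728 -0.2184  0.0978] q6 -1.4 F [-0.5 -0.7  0.2] M [-0.08 -0.07 -0.07] w 0.0913
grip t4.2 p [ 0.473  -0.2185  0.098 ] q6 -1.4 F [-0.8 -0.3  1. ] M [ 0.04  0.02 -0.01] w 0.0569
```

View pics/grip.png

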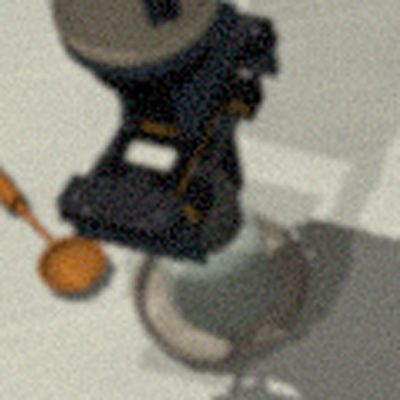

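The width of 56.9 mm matches the cap. The picture shows the closed fingers around the cap at crop (205,215). Next I probe the first direction in small steps, watching the moment.

```bash
cat >> h.py <<'E'
def turn(sign,maxdeg,step=3,lim=.35):
    q=np.array(arm.current_joint_positions());q0=q[5];out=[]
    for k in range(int(maxdeg/step)):
        q[5]+=sign*step;arm.move_joints(q)
        m=arm.current_torque()[2];out.append((round(q[5]-q0,1),round(float(m),2)))
        if abs(m)>lim: break
    print(out);st("turned");return out
E
python3 - <<'E'
from h import *
turn(+1,30)
E
```

```text
[(np.float64(3.0), 0.03), (np.float64(6.0), 0.02), (np.float64(9.0), -0.02), (np.float64(12.0), -0.03), (np.float64(15.0), -0.03), (np.float64(18.0), -0.06), (np.float64(21.0), -0.01), (np.float64(24.0), 0.03), (np.float64(27.0), 0.01), (np.float64(30.0), 0.01)]
turned t6.8 p [ 0.473  -0.2185  0.0981] q6 28.5 F [-0.2 -0.1  0.9] M [-0.03  0.    0.01] w 0.0569
```

There was no stop in 30°, so +J6 looks like the loosening way. I check the other direction for its firm stop.

```bash
python3 - <<'E'
from h import *
q=np.array(arm.current_joint_positions());q[5]=-1.4;arm.move_joints(q);st("back")
turn(-1,30)
E
```

```text
back t7.3 p [ 0.473  -0.2185  0.098 ] q6 -1.3 F [-0.8  0.4  2. ] M [ 0.04 -0.06  0.  ] w 0.0569
[(np.float64(-3.0), 0.03), (np.float64(-6.0), -0.01), (np.float64(-9.0), 0.04), (np.float64(-12.0), 0.03), (np.float64(-15.0), 0.01), (np.float64(-18.0), -0.03), (np.float64(-21.0), -0.49)]
turned t9.1 p [ 0.4727 -0.2182  0.098 ] q6 -22.1 F [-2.6  3.7  5.5] M [ 0.4   0.34 -0.49] w 0.0566
```

There is a firm stop at about -20° from start, so +J6 loosens and frees the cap about 25° past start. I turn to about +42° and make a small test lift.

```bash
python3 - <<'E'
from h import *
q=np.array(arm.current_joint_positions());q[5]=-1.4;arm.move_joints(q)
turn(+1,42)
arm.sleep(.2)
for z in(.101,.104,.108):
    p=arm.current_ee_pos();arm.move_l([*C,z],feed=.03);st("lift")
    if abs(arm.current_force()[2])>12: print("STOP");break
pic("lift",{"scene":(160,120)})
E
```

```text
[(np.float64(3.0), 0.01), (np.float64(6.0), 0.0), (np.float64(9.0), -0.01), (np.float64(12.0), 0.01), (np.float64(15.0), -0.0), (np.float64(18.0), -0.07), (np.float64(21.0), -0.02), (np.float64(24.0), 0.01), (np.float64(27.0), 0.03), (np.float64(30.0), -0.0), (np.float64(33.0), -0.03), (np.float64(36.0), 0.0), (np.float64(39.0), -0.0), (np.float64(42.0), 0.02)]
turned t13.0 p [ 0.4727 -0.2183  0.0981] q6 40.3 F [-0.1 -0.3  0.7] M [-0.06 -0.    0.02] w 0.0565
lift t13.5 p [ 0.4731 -0.2186  0.1012] q6 40.4 F [ 0.1  0.3 -0.4] M [-0.02 -0.04 -0.03] w 0.0568
lift t13.7 p [ 0.4731 -0.2185  0.1042] q6 40.4 F [-0.1 -1.  -0.8] M [0.01 0.03 0.  ] w 0.0568
lift t14.0 p [ 0.4731 -0.2186  0.1082] q6 40.4 F [-0.3  0.9 -0.5] M [-0.03 -0.01 -0.03] w 0.0569
```

The cap lifts freely: no resistance after 10 mm, well past the 1.5 mm of a locked cap. I raise it 100 mm and look.

```bash
python3 - <<'E'
from h import *
arm.move_l([*C,.145],feed=.06);st()
arm.move_l([*C,.198],feed=.08);arm.sleep(.5);st("up")
pic("up",{"scene":(160,110),"top":(365,180)})
E
```

```text
t14.8 p [ 0.4729 -0.2184  0.1449] q6 40.4 F [-0.1 -0.8  0. ] M [ 0.03  0.04 -0.  ] w 0.0569
up t16.1 p [ 0.473  -0.2185  0.1979] q6 40.4 F [-0.5  0.6 -0.4] M [-0.02  0.    0.  ] w 0.0569
```

View pics/up.png

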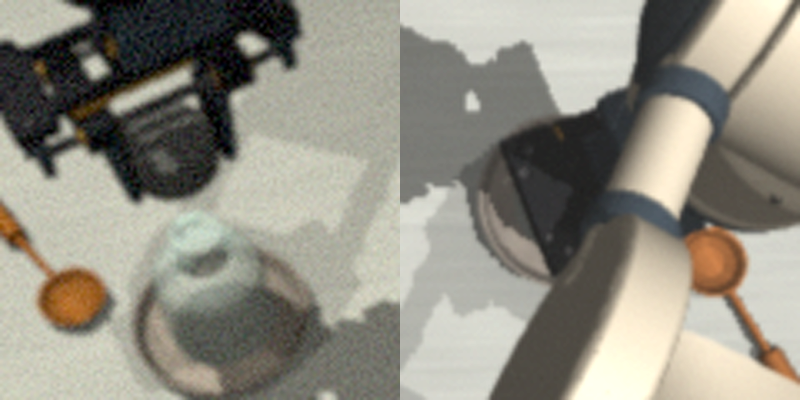

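The picture shows the cap level between the fingers at scene-crop (175,155), with the jar's open neck bare below at (195,230) and the spoon where it was. I hand in.

```bash
python3 - <<'E'
from h import *
st();arm.sign_off()
E
```

```text
t16.2 p [ 0.473  -0.2185  0.198 ] q6 40.4 F [-0.1 -0.1 -1.3] M [ 0.03  0.01 -0.  ] w 0.0569
the job is handed in; nothing more can be done
```

The cap is off the jar on the saucer and still held in the gripper, 100 mm above where it sat and over its jar. I handed the job in at 16.2 s; no verdict is reported.

- **Finding the thread:** turning the last joint (J6) the negative way met a firm stop about 20° from the start (0.49 N m). The positive way turned 42° with no stop.
- **Lifting:** a small test lift of 10 mm met no resistance, so I raised the cap straight up.
- **Last checks:** finger width was 56.9 mm, which matches the 57 mm cap. The final picture shows the cap level, with the open neck of the jar bare below it and the spoon in place.
- **Not checked at the end:** I did not look again at the board jar or the other bystanders, but the arm did not work near them. I did not measure the cap's turn angle directly; it rests on the joint angle and the free lift.
- **Small disagreements:** the cap top measured 0.128 m against 0.125 m stated. The two views put the saucer centre 6 mm apart, which did not affect the grasp.

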